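# Snap the guard cover onto the valve manifold and keep it pressed

## Task

Pick up the loose ivory guard cover, hang its eye over the upright post of the valve manifold, and press the cover down onto the steel block until both spring catches snap over its side ledges. Keep pressing after the snap: the job finishes with the robot still holding the cover pressed firmly down on the block. Leave the wrench, jar and beaker where they are.

Things in the scene. Friction and masses are not known exactly. Their poses are not given: they have to be found in the camera images.
- cover: Loose ivory plastic cover, 0.12 kg, upright on the bench: hollow cap open below, 80 (x) x 50 (y) x 26 mm high, 4 mm walls. Along each long side a ledge 60 mm long, 4 mm high, flush with the underside, sticks out 5 mm in y (foot 60 mm wide). An eye at the +x end. Origin: centre of the underside; z up.
- cover_rib (a point): Middle of the top of the cover's grip rib, 56 mm above its underside. The rib stands in the middle of the cap's top, 50 (x) x 14 (y) x 30 mm high: take it from above, fingers closing along the cover's y. The fingertips may push on the cap's top beside it.
- cover_eye (a point): Centre of the cover's eye at the eye's lower face: a flat ring of 16 mm hole, 30 mm outside, 6 mm thick, 58 mm from the cover's origin along +x, its lower face 8 mm above the cover's underside.
- manifold: Valve manifold bolted to the bench: dark plinth reaching 62 mm to -x and 88 mm to +x, 104 (y) x 20 mm high, with a steel block, a spring catch either side of it and an 11 mm post 58 mm from the origin along +x, its top 90 mm above the bench. Origin on the bench under the block's middle; z up. The cover fits one way: x along the manifold's x, eye on the post.
- block: Steel block 84 (x) x 66 (y) x 25 mm, fixed on the plinth; origin in the centre of its underside, 20 mm above the bench; axes as the manifold. The cover's walls rest on its top. Two brass nuts, 16 mm wide, 15 mm high with their stubs, 18 mm either side along x, go inside the cap. The final press on the block must exceed 5 N; 10 to 15 N is a good firm press.
- seat (a point): Centre of the block's top, 45 mm above the bench, axes as the manifold: the cover's origin comes here when it is fully home.
- post_tip (a point): Top of the post (tapered over its last 8 mm).
- catch_left (a joint): Steel spring catch at the block's +y side, 24 mm long in x, up to 21 mm above the block's top; value: how far it is pushed out, m (0 rest, 0.008 most). The ledge meets its sloping nose 13 mm above home and must push it out 3.5 mm (8 to 20 N down for both catches, most at 6 mm above home). Then the force falls; 2 to 3 mm above home it springs back over the ledge.
- catch_right (a joint): The same catch on the block's -y side; positive outward, towards -y.
- wrench: Loose steel wrench 150 mm long lying on the bench, to be left alone; origin under its middle.
- jar: Loose amber jar, 56 mm in diameter and 85 mm high, to be left alone; origin at the centre of its foot.
- beaker: Loose glass beaker, 64 mm in diameter and 75 mm high, to be left alone; origin at the centre of its foot.
Things that resemble listed ones, but are neither listed nor needed, are in the scene too. Of the things that look like the cover, the smallest one is meant. Several things look just like the manifold: the one meant starts nearest to the robot's base.

How it is judged:
By the outcome, as a careful person would: the job done as asked, in the order asked, and still so for the second after the job is handed in, while the arm keeps its last pose, push and grip.
It also fails if it takes over 45 s, if anything falls off the work surface, if the arm or the gripper's body presses on something with over 40 N, if the wrist force passes 120 N, or if a joint passes its speed limit or range.

## Robot

A 7-joint arm with a two-finger parallel gripper is mounted at the origin on the work surface. World frame = base frame: x ahead of the robot, y to its left, z up, the work surface at z = 0. Lengths are in m, angles in rad, forces in N, time in s.
With the tool pointing down it reaches from about 0.35 to 0.9 m from the base axis. Payload 8.1 kg.
Tool frame: the origin (TCP) lies where the fingers leave the gripper's body, on its centre line; the fingertips stand 66 mm ahead of it and the grasp point (between the pads) lies 47 mm ahead of it; z points along the fingers, y is the line along which they close (so a half turn about z gives the same grasp; the last joint's range is limited). The gripper opens to 92 mm and grips with 3 to 60 N. Pads are 19 mm wide; open, the fingers measure 130 mm over their backs; the gripper's body (75 mm by 190 mm) begins 47 mm behind the grasp point.
Start: joints at [-1.244, 0.434, 0.025, 1.573, -0.012, 1.134, -0.075], TCP at [0.26, 0.568, 0.292] pointing down, gripper open.
Joint ranges: [-2.62, 2.62], [-0.44, 2.09], [-1.27, 1.32], [0.08, 2.57], [-1.32, 4.46], [0.12, 2], [-2.74, 2.74]. Speed limits (rad/s): [2.22, 2.22, 3.01, 3.01, 3.14, 3.14, 3.14].

## Interface

Orientations are given as a rotation vector (axis times angle).
In Python, from cell import arm gives the robot as it stands.
- The arm moves only by the tool send_rows, never from a script. Its argument "motion" is text: rows parted by semicolons, each of 7 numbers parted by spaces: the closure, from 0 (fully open) to 1 (shut), then the shift along the world's x, y, z in m, then the turn, a rotation vector about the world's x, y, z in degrees. A call has 1 to 5 rows; each row shifts and turns the commanded pose from where the row before left it; what a row does not reach is not made up. A row lasts 1/8 s, in which the tool goes at most 62.5 mm and 10.7 degrees, less where a joint would pass 70% of its speed; a pose out of reach is approached as far as the arm can. A call is refused whole if a number of a shift passes 0.0625 or a number of a turn 10.7, either way. A call with a gripper value outside its range is refused whole. The fingers move at their own pace and stop on an object; "force" is the grip in N (left out, the last holds). Time passes only in rows, so rows that do not move let the fingers close. It gives the time, the measured TCP pose, the force, the opening and the grip force at its end, in the units of the state.
- arm.observe(): the state, without advancing time (a new reading comes with each control period).
- arm.get_image(name): name is "scene" or "top" or "wrist"; returns (picture, depth): 480x640x3 uint8, blue, green, red; 480x640 float32, m along the optical axis (not along the pixel's ray), 0 where there is no reading.
- arm.camera_model(name): a dict with "fx", "fy", "cx", "cy" (pixels), "view" (4x4, takes a point from world to camera coordinates). Camera axes: x right, y down, z forward; pixel columns grow to the right and rows downward; lengths in m; the calibration is good to about 2 mm. A picture is of the moment at which its call begins: read the wrist's pose just before it. camera_model takes no time and is no camera call; for the wrist camera it gives the pose at the moment of the call.
- arm.sign_off(): hands the job in; it is judged then, once.
The state is a dict: "clock": time; "joints": joint angles; "dq": joint speeds; "joint_efforts": joint torques, N m; "position": TCP position; "ee_rot": TCP orientation; "force": force on the tool from outside, world axes, zero at the start; "ft_torque": the same for the moment, N m; "width": opening from 0.0 (shut) to 1.0 (fully open); "gripper_force": force on a finger pad.
Only numpy, scipy, OpenCV 4.12 (cv2) and the standard library are available. Lean on these libraries where they do the work, as an engineer would, in place of code of your own. Each camera call takes 0.05 s, during which the arm holds its last target. There are 200 camera calls.

## Working session

There is one attempt and no reset: what is moved stays moved. The work goes in short steps, Python scripts to look and compute and a tool call to move; the robot and the scene stay as the last step left them, time stands still between calls to the robot, and variables do not carry over. Pictures are saved under pics/ and viewed, at most 10 in all, crops included, and the job is handed in when it is done.

Besides the shell and the picture viewer there is one more tool, called after ">>>" as name(argument=value, ...) on one line, values as JSON. send_rows: Moves the arm, as the interface text tells. Its arguments: {"type":"object","properties":{"motion":{"type":"string"},"force":{"type":"number"}},"required":["motion"]}

```bash
mkdir -p pics; ls; cat > h.py <<'E'
import numpy as np, cv2
from cell import arm
def world(cam, dep, u, v):
    z=dep[v,u]; return pt(cam,u,v,z)
def pt(cam,u,v,z):
    p=np.array([(u-cam['cx'])/cam['fx']*z,(v-cam['cy'])/cam['fy']*z,z,1.0])
    return (np.linalg.inv(cam['view'])@p)[:3]
def cloud(cam,dep):
    v,u=np.mgrid[0:480,0:640]; z=dep
    P=np.stack([(u-cam['cx'])/cam['fx']*z,(v-cam['cy'])/cam['fy']*z,z,np.ones_like(z)],-1)
    return (P@np.linalg.inv(cam['view']).T)[...,:3]
def onplane(cam,u,v,h):
    a=pt(cam,u,v,0.0); b=pt(cam,u,v,1.0); d=b-a
    return a+d*(h-a[2])/d[2]
E
python3 - <<'E'
from h import *
for n in ("top","scene"):
    im,d=arm.get_image(n); cv2.imwrite(f"pics/{n}0.png",im); np.savez(f"{n}0.npz",im=im,d=d)
    c=arm.camera_model(n); print(n,c['fx'],np.round(np.linalg.inv(c['view'])[:3],3).tolist())
print(arm.observe())
E
```

```text
pics
top 458.2315424138759 [[0.014, -0.99, 0.14, 0.405], [-1.0, -0.018, -0.023, 0.04], [0.026, -0.139, -0.99, 0.939]]
scene 558.1570467742404 [[-0.617, 0.518, -0.592, 1.215], [0.787, 0.41, -0.461, 0.574], [0.004, -0.751, -0.661, 0.825]]
{'clock': 0.1, 'joints': array([-1.24360248,  0.43515706,  0.02501467,  1.5740028 , -0.01160787,
        1.13401313, -0.07511434]), 'dq': array([-0.00021322, -0.00271626,  0.00051787, -0.00186658,  0.000914  ,
        0.00021773, -0.00128238]), 'joint_efforts': array([ 3.05066329e-03, -6.69126177e+01,  9.88145135e-01, -3.15145791e+01,
       -6.04565721e-02,  3.74189531e-02,  3.70974249e-05]), 'position': array([0.26033303, 0.56779476, 0.29152281]), 'ee_rot': array([-6.70089276e-01, -3.06912516e+00,  2.23873128e-03]), 'force': array([ 0.81968814, -0.65914114,  0.90581925]), 'ft_torque': array([-0.00513376,  0.03233422, -0.02002491]), 'gripper_force': 0.0, 'width': 1.0004594043831885}
```

View pics/top0.png

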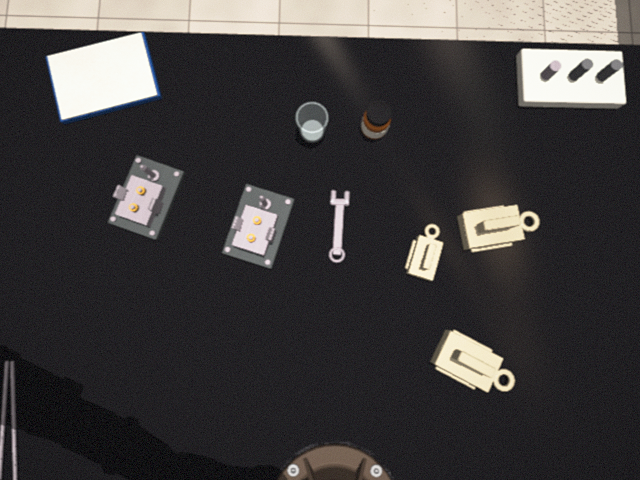

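View pics/scene0.png

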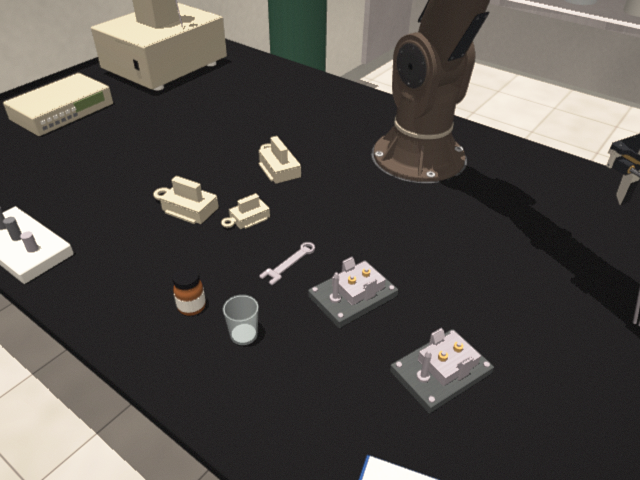

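The top view shows three cover-like things: small (425,255), large (495,228) and large (470,362). I choose the small one, whose eye is at (432,231). There are two manifolds, at (258,226) and (146,197). The one at (258,226) is nearer the base (about (335,470)), and its post is at (264,203). Next I measure both and check them in a close crop.

```bash
cat > m.py <<'E'
from h import *
f=np.load('top0.npz'); im,d=f['im'],f['d']; c=arm.camera_model('top'); P=cloud(c,d)
hsv=cv2.cvtColor(im,cv2.COLOR_BGR2HSV)
ivory=((hsv[...,2]>70)&(hsv[...,0]>12)&(hsv[...,0]<35)&(hsv[...,1]>30)&(P[...,2]>0.003)).astype(np.uint8)
n,l,s,ce=cv2.connectedComponentsWithStats(ivory)
for i in range(1,n):
    if s[i,4]>150:
        q=P[l==i]; print('ivory',ce[i].round(),s[i,4],'mean',q.mean(0).round(3),'zmax',np.percentile(q[:,2],[5,50,98]).round(3))
def rect(mask,tag):
    q=P[mask&np.isfinite(d)&(d>0)]; r=cv2.minAreaRect(q[:,:2].astype(np.float32)*1000); print(tag,len(q),np.round(r[0],1),np.round(r[1],1),round(r[2],1),'z',np.median(q[:,2]).round(4)); return r
i=l[255,425]; m=(l==i)
Z=P[...,2]
rect(m&(Z>.048),'rib'); rect(m&(Z>.02)&(Z<.032),'cap'); rect(m&(Z<.02),'low')
q=P[m]; print('hist',np.histogram(q[:,2],bins=np.arange(0,.07,.004)))
for (u,v) in ((258,226),(146,197)):
    w=np.zeros(d.shape,bool); w[v-50:v+50,u-45:u+45]=1
    rect(w&(Z>.014)&(Z<.024),'plinth'); rect(w&(Z>.041)&(Z<.049),'blocktop'); rect(w&(Z>.052)&(Z<.063),'nut/catch');rect(w&(Z>.075),'post')
for n,b in (('cov',(380,210,480,290)),('man',(210,175,310,275))):
    x0,y0,x1,y1=b; cv2.imwrite(f'pics/{n}.png',cv2.resize(im[y0:y1,x0:x1],None,fx=4,fy=4,interpolation=cv2.INTER_CUBIC))
a,b=[cv2.imread(f'pics/{n}.png') for n in('cov','man')]
b=b[:320]; cv2.imwrite('pics/crop1.png',np.hstack([a,b]))
E
python3 m.py
```

```text
ivory [494. 227.] 2656 mean [ 0.549 -0.315  0.042] zmax [0.007 0.038 0.083]
ivory [425. 254.] 1196 mean [ 0.493 -0.178  0.032] zmax [0.005 0.027 0.059]
ivory [470. 362.] 2955 mean [ 0.286 -0.258  0.044] zmax [0.006 0.038 0.083]
ivory [337. 457.] 720 mean [ 0.105 -0.007  0.018] zmax [0.011 0.014 0.02 ]
ivory [300. 471.] 161 mean [0.08  0.063 0.018] zmax [0.011 0.015 0.048]
rib 181 [ 487.3 -180.6] [14.8 49.3] 72.9 z 0.0568
cap 668 [ 487.6 -180.5] [51.  80.3] 73.1 z 0.0273
low 292 [ 503.9 -184.9] [ 64.  115.2] 75.0 z 0.0128
hist (array([ 27,  80,  32, 100,  53,  25, 426, 217,  13,  10,  10,  17,   8,
        50, 117,   6,   0]), array([0.   , 0.004, 0.008, 0.012, 0.016, 0.02 , 0.024, 0.028, 0.032,
       0.036, 0.04 , 0.044, 0.048, 0.052, 0.056, 0.06 , 0.064, 0.068]))
plinth 1920 [547.4 157.9] [104.6 150.2] 73.3 z 0.0208
blocktop 1222 [543.5 158.4] [ 77.1 101.7] 73.3 z 0.0457
nut/catch 215 [543.1 161. ] [78.7 71.3] 18.5 z 0.0573
post 33 [590.2 144.4] [ 9.8 10.1] 61.2 z 0.0862
plinth 1883 [602.4 386.3] [105.5 150.2] 71.3 z 0.0206
blocktop 1231 [599.5 386.3] [ 76.3 103.8] 71.2 z 0.0456
nut/catch 237 [594.9 382.5] [74.3 85. ] 34.4 z 0.0571
post 36 [644.5 371.1] [ 7.6 10.3] 81.1 z 0.085
```

View pics/crop1.png

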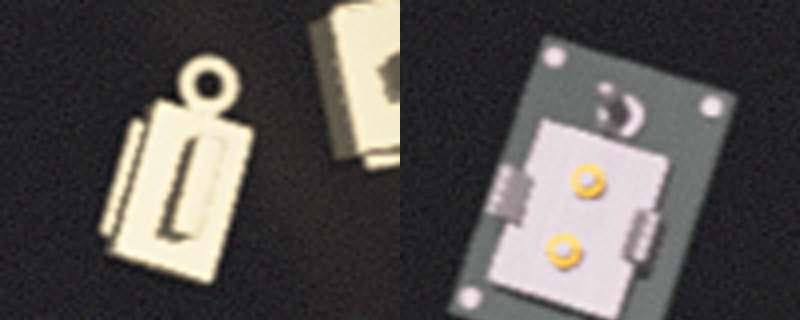

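The crop confirms it. The left half shows the small cover (80 x 51 mm, rib top at 57 mm) with its eye up at crop (210,85). The right half shows the manifold, post at (620,105), nuts at (590,180) and (565,250).
Measured poses, with sizes matching the description:
- **Cover:** origin (0.487, -0.1805), heading -17°.
- **Manifold:** origin (0.535, 0.1616), heading -16.7°, 0.57 m from the base (the other is at 0.72 m).

Now I move above the cover.

>>> send_rows(motion="0.4 0.0151 -0.05 -0.008 0 0 0.5; 0.4 0.0151 -0.05 -0.008 0 0 0.5; 0.4 0.0151 -0.05 -0.008 0 0 0.5; 0.4 0.0151 -0.05 -0.008 0 0 0.5; 0.4 0.0151 -0.05 -0.008 0 0 0.5", force=40)

```text
clock: 0.72
position: [0.3362, 0.3163, 0.2519]
ee_rot: [-0.603, -3.083, 0.0]
force: [1.5, 0.5, 0.3]
width: 0.601
gripper_force: 0.0
```

>>> send_rows(motion="0.4 0.0151 -0.05 -0.008 0 0 0.5; 0.4 0.0151 -0.05 -0.008 0 0 0.5; 0.4 0.0151 -0.05 -0.008 0 0 0.5; 0.4 0.0151 -0.05 -0.008 0 0 0.5; 0.4 0.0151 -0.05 -0.008 0 0 0.5")

```text
clock: 1.35
position: [0.4116, 0.0665, 0.2121]
ee_rot: [0.535, 3.095, 0.0]
force: [-0.1, -0.7, -0.8]
width: 0.598
gripper_force: 0.0
```

>>> send_rows(motion="0.4 0.0151 -0.05 -0.008 0 0 0.5; 0.4 0.0151 -0.05 -0.008 0 0 0.5; 0.4 0.0151 -0.05 -0.008 0 0 0.5; 0.4 0.0151 -0.05 -0.008 0 0 0.5; 0.4 0.0151 -0.05 -0.008 0 0 0.5")

```text
clock: 1.98
position: [0.4872, -0.1834, 0.1718]
ee_rot: [-0.467, -3.106, -0.0]
force: [1.5, 0.2, -0.0]
width: 0.599
gripper_force: 0.0
```

>>> send_rows(motion="0.4 0 0 0 0 0 0")

```text
clock: 2.1
position: [0.4868, -0.1863, 0.1716]
ee_rot: [-0.477, -3.105, 0.004]
force: [-0.1, 0.7, 1.0]
width: 0.601
gripper_force: 0.0
```

```bash
python3 - <<'E'
from h import *
o=arm.observe(); c=arm.camera_model('wrist'); im,d=arm.get_image('wrist'); P=cloud(c,d); Z=P[...,2]
cv2.imwrite('pics/w1.png',im)
print(o['position'],o['ee_rot'],np.linalg.inv(c['view'])[:3].round(3).tolist())
hsv=cv2.cvtColor(im,cv2.COLOR_BGR2HSV)
iv=((hsv[...,2]>70)&(hsv[...,0]>12)&(hsv[...,0]<35)&(hsv[...,1]>30)&(d>0))
near=np.hypot(P[...,0]-.487,P[...,1]+.18)<.06
for t,a,b in(('rib',.05,.062),('cap',.022,.031)):
    q=P[iv&near&(Z>a)&(Z<b)]
    if len(q)>20: r=cv2.minAreaRect(q[:,:2].astype(np.float32)*1000); print(t,len(q),np.round(r,1) if 0 else r,np.median(q[:,2]))
print(arm.observe()['position'])
E
```

```text
[ 0.48680837 -0.1863045   0.1716191 ] [-0.47749189 -3.10496116  0.00354566] [[0.301, 0.923, 0.24, 0.423], [0.954, -0.291, -0.078, -0.165], [-0.003, 0.252, -0.968, 0.264]]
rib 1448 ((485.29083251953125, -177.2498321533203), (13.678960800170898, 48.33971405029297), 73.58503723144531) 0.05586921889918105
cap 4140 ((486.6261291503906, -177.4493865966797), (50.14765930175781, 80.48741912841797), 73.17899322509766) 0.02599640465554108
[ 0.48649619 -0.18359315  0.17164007]
```

View pics/w1.png

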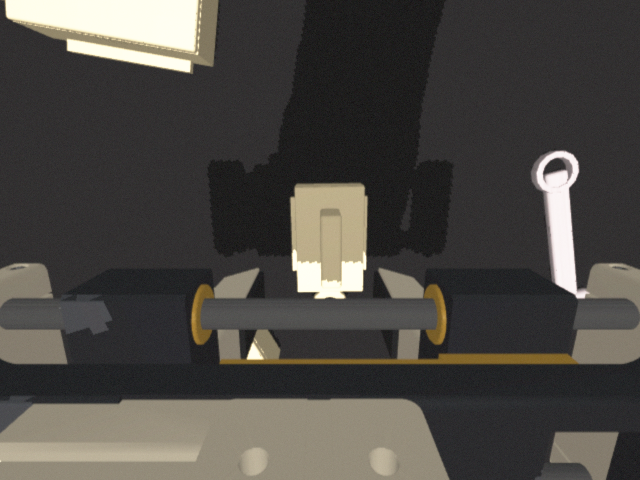

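The wrist view shows the rib at about (330,235) between the open fingers and the wrench at right, clear of the gripper. The two cameras agree to within 3 mm. I descend and grip.

>>> send_rows(motion="0.4 0 0.003 -0.02 0 0 0.5; 0.4 0 0 -0.02 0 0 0; 0.4 0 0 -0.02 0 0 0; 0.4 0 0 -0.01 0 0 0; 0.4 0 0 -0.006 0 0 0")

```text
clock: 2.78
position: [0.4869, -0.1779, 0.096]
ee_rot: [-0.453, -3.108, -0.001]
force: [0.4, -0.1, 0.2]
width: 0.599
gripper_force: 0.0
```

>>> send_rows(motion="0.4 0 0 0 0 0 0; 1 0 0 0 0 0 0; 1 0 0 0 0 0 0; 1 0 0 0 0 0 0; 1 0 0 0 0 0 0")

```text
clock: 3.4
position: [0.487, -0.1789, 0.0964]
ee_rot: [0.454, 3.108, 0.0]
force: [-0.2, 0.3, 0.3]
width: 0.21
gripper_force: 0.0
```

>>> send_rows(motion="1 0 0 0 0 0 0; 1 0 0 0 0 0 0; 1 0 0 0 0 0 0; 1 0 0 0 0 0 0")

```text
clock: 3.9
position: [0.487, -0.1788, 0.0963]
ee_rot: [0.454, 3.109, 0.0]
force: [-0.8, 0.6, 2.1]
width: 0.148
gripper_force: 40.0
```

>>> send_rows(motion="1 0 0 0.02 0 0 0; 1 0 0 0.025 0 0 0; 1 0 0 0.03 0 0 0; 1 0 0 0.025 0 0 0; 1 0 0 0.01 0 0 0")

```text
clock: 4.53
position: [0.4873, -0.179, 0.2073]
ee_rot: [0.454, 3.107, -0.0]
force: [0.5, -0.1, -0.8]
width: 0.15
gripper_force: 40.0
```

>>> send_rows(motion="1 0 0 0 0 0 0; 1 0 0 0 0 0 0")

```text
clock: 4.78
position: [0.4864, -0.1786, 0.2052]
ee_rot: [-0.454, -3.107, -0.0]
force: [0.4, 0.7, -1.6]
width: 0.151
gripper_force: 40.0
```

>>> send_rows(motion="1 0.006 0.042 0 0 0 0; 1 0.006 0.042 0 0 0 0; 1 0.006 0.042 0 0 0 0; 1 0.006 0.042 0 0 0 0; 1 0.006 0.042 0 0 0 0.3")

```text
clock: 5.4
position: [0.5166, 0.0324, 0.2052]
ee_rot: [-0.446, -3.108, 0.001]
force: [0.6, -0.1, -1.2]
width: 0.154
gripper_force: 40.0
```

>>> send_rows(motion="1 0.006 0.042 0 0 0 0; 1 0.006 0.042 0 0 0 0; 1 0.004 0.03 0 0 0 0; 1 0.002 0.0165 0 0 0 0; 1 0 0 0 0 0 0")

```text
clock: 6.02
position: [0.5347, 0.1622, 0.2055]
ee_rot: [-0.444, -3.109, 0.001]
force: [-0.6, -0.1, -0.6]
width: 0.149
gripper_force: 40.0
```

>>> send_rows(motion="1 0 0 0 0 0 0; 1 0 0 0 0 0 0; 1 0 0 0 0 0 0")

```text
clock: 6.4
position: [0.535, 0.1607, 0.2064]
ee_rot: [0.448, 3.109, -0.0]
force: [0.9, -0.2, -0.5]
width: 0.149
gripper_force: 40.0
```

```bash
cat > e.py <<'E'
from h import *
import sys
o=arm.observe(); print(o['position'],o['ee_rot'],o['clock']); out=[]
z0=o['position'][2]-.096
for n in('top','scene','wrist'):
    c=arm.camera_model(n); im,d=arm.get_image(n); P=cloud(c,d); np.savez(f'{n}_{sys.argv[1]}.npz',im=im,d=d,view=c['view'])
    hsv=cv2.cvtColor(im,cv2.COLOR_BGR2HSV)
    iv=((hsv[...,2]>60)&(hsv[...,0]>12)&(hsv[...,0]<35)&(hsv[...,1]>30)&(d>0))
    m=iv&(np.hypot(P[...,0]-.59,P[...,1]-.145)<.03)&(P[...,2]>z0+.008)&(P[...,2]<z0+.020)
    q=P[m]; print(n,len(q),q.mean(0).round(4) if len(q) else '')
    if len(q)>20: print(cv2.minEnclosingCircle(q[:,:2].astype(np.float32)*1000))
    p=pp=c['view']@np.array([.59,.145,z0+.014,1]); u,v=int(p[0]/p[2]*c['fx']+c['cx']),int(p[1]/p[2]*c['fy']+c['cy']); print(u,v)
    u=min(max(u,50),590); v=min(max(v,50),430)
    out.append(cv2.resize(im[v-50:v+50,u-50:u+50],(266,266),interpolation=cv2.INTER_CUBIC))
cv2.imwrite(f'pics/e{sys.argv[1]}.png',np.hstack(out))
E
python3 e.py 1
```

```text
[0.53502279 0.16071729 0.20636164] [ 4.48333884e-01  3.10929455e+00 -1.03223145e-04] 6.4
top 0 
259 193
scene 215 [0.5849 0.1476 0.1229]
((582.2409057617188, 148.20822143554688), 25.865522384643555)
336 258
wrist 2 [0.5844 0.149  0.1234]
317 366
```

View pics/e1.png

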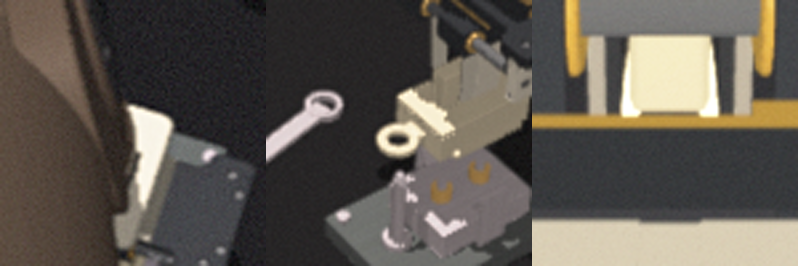

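The scene tile (middle) shows the held cover's eye at tile (400,140), above and a little in front of the post tip at (403,178). The arm hides the eye in the top view. I measure eye and post with the scene camera alone.

```bash
cat > s.py <<'E'
from h import *
import sys
o=arm.observe(); c=arm.camera_model('scene'); tag=sys.argv[1]
f=np.load('scene0.npz'); im0,d0=f['im'],f['d']; P0=cloud(c,d0)
# post: column centre by silhouettes at two heights
w=np.hypot(P0[...,0]-.590,P0[...,1]-.145)<.014
for a,b in((.035,.055),(.055,.08)):
    m=w&(P0[...,2]>a)&(P0[...,2]<b); v,u=np.nonzero(m); h=np.median(P0[...,2][m])
    q=P0[m].mean(0); cam=np.linalg.inv(c['view'])[:3,3]; dr=(q-cam)[:2]; dr/=np.linalg.norm(dr)
    print('post',m.sum(),q.round(4),'axis',(q[:2]+dr*.0055*.785).round(4))
m=w&(P0[...,2]>.078); print('tip',m.sum(),P0[m].mean(0).round(4),P0[m][:,2].max())
# block top and plinth in scene0
Z=P0[...,2]; w=np.hypot(P0[...,0]-.535,P0[...,1]-.16)<.11
for n,a,b in(('plinth',.015,.0225),('block',.042,.048)):
    q=P0[w&(Z>a)&(Z<b)]; print(n,cv2.minAreaRect(q[:,:2].astype(np.float32)*1000),np.median(q[:,2]))
# eye now
f=np.load(f'scene_{tag}.npz'); im,d=f['im'],f['d']; P=cloud(c,d)
z0=o['position'][2]-.096; th=np.radians(float(sys.argv[2])); ex=np.array([np.cos(th),np.sin(th)])
L=(P[...,:2]-o['position'][:2])@ex; T=(P[...,:2]-o['position'][:2])@np.array([-ex[1],ex[0]])
hs=cv2.cvtColor(im,cv2.COLOR_BGR2HSV)
m=(abs(P[...,2]-z0-.014)<.0035)&(L>.044)&(L<.08)&(abs(T)<.022)
print('eye z',np.median(P[...,2][m]),'ext L',np.percentile(L[m],[1,99]),'T',np.percentile(T[m],[1,99]))
mm=m.astype(np.uint8); cs,hi=cv2.findContours(mm,cv2.RETR_CCOMP,cv2.CHAIN_APPROX_NONE)
for k,q in enumerate(cs):
    if hi[0][k][3]>=0 and len(q)>=8:
        e=cv2.fitEllipse(q); M=cv2.moments(q); u,v=e[0]
        for hh in(z0+.014,z0+.011): print('hole',np.round(e[0],1),np.round(e[1],1),onplane(c,u,v,hh).round(4))
# rim top
m=(abs(P[...,2]-z0-.026)<.003)&(np.abs(L)<.045)&(abs(T)<.03); print('cap z',np.median(P[...,2][m]), 'T',np.percentile(T[m],[1,99]),'L',np.percentile(L[m],[1,99]))
print('pred eye',o['position'][:2]+.058*ex)
E
python3 s.py 1 -16.6
```

```text
post 41 [0.5941 0.15   0.0449] axis [0.5905 0.1475]
post 53 [0.5945 0.1495 0.0668] axis [0.591 0.147]
tip 26 [0.5938 0.1492 0.0846] 0.08963655126863412
plinth ((549.1962280273438, 161.58175659179688), (106.26770782470703, 152.30958557128906), 73.45335388183594) 0.01824209472298921
block ((546.12255859375, 161.69647216796875), (79.21025085449219, 105.18571472167969), 73.61608123779297) 0.04358939265022632
eye z 0.12256231130512313 ext L [0.04403925 0.0742526 ] T [-0.01225164  0.0152346 ]
hole [335.2 259.8] [ 6.7 10.4] [0.5941 0.1461 0.1243]
hole [335.2 259.8] [ 6.7 10.4] [0.5915 0.1443 0.1213]
cap z 0.1345401719377578 T [-0.02320842  0.02606972] L [-0.03290709  0.0414669 ]
pred eye [0.59058197 0.14479532]
```

>>> send_rows(motion="1 -0.0012 0.0024 -0.005 0 0 0; 1 0 0 -0.008 0 0 0; 1 0 0 0 0 0 0; 1 0 0 0 0 0 0; 1 0 0 0 0 0 0")

```text
clock: 7.18
position: [0.5339, 0.1641, 0.1934]
ee_rot: [0.446, 3.109, 0.0]
force: [-0.8, 0.0, -1.1]
width: 0.147
gripper_force: 40.0
```

```bash
python3 e.py 2 >/dev/null; python3 s.py 2 -16.6 | tail -6; python3 - <<'E'
from h import *
o=arm.observe(); print(o['position'],o['ee_rot'],o['clock'],o['force'])
im=np.load('scene_2.npz')['im']; cv2.imwrite('pics/s2.png',cv2.resize(im[220:340,280:430],None,fx=5,fy=5,interpolation=cv2.INTER_CUBIC))
E
```

```text
tip 26 [0.5938 0.1492 0.0846] 0.08963655126863412
plinth ((549.1962280273438, 161.58175659179688), (106.26770782470703, 152.30958557128906), 73.45335388183594) 0.01824209472298921
block ((546.12255859375, 161.69647216796875), (79.21025085449219, 105.18571472167969), 73.61608123779297) 0.04358939265022632
eye z 0.10914809347883836 ext L [0.04466753 0.07325398] T [-0.01251101  0.01741042]
cap z 0.12177808082347219 T [-0.02293151  0.02590946] L [-0.03054505  0.04194871]
pred eye [0.58943654 0.14748013]
[0.53385383 0.16405005 0.19339431] [4.46249790e-01 3.10945396e+00 3.06411198e-04] 7.325 [-1.06883331 -0.05065425 -0.9870629 ]
```

View pics/s2.png

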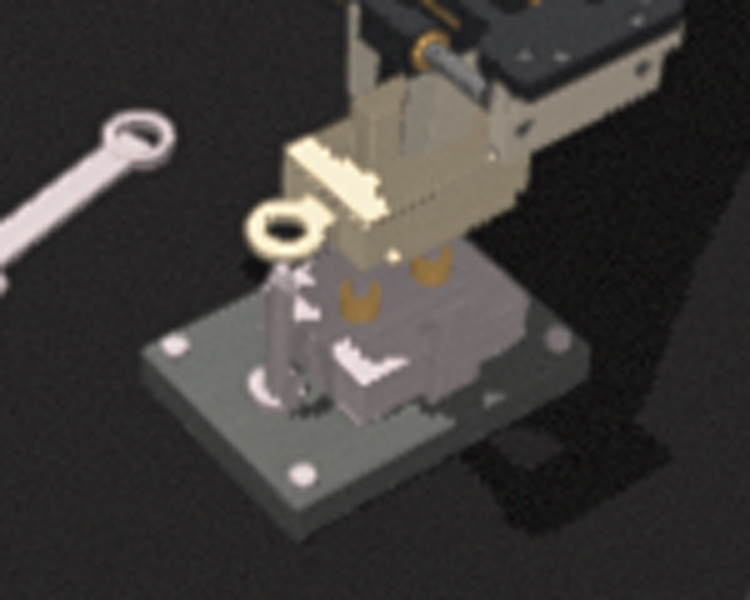

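The crop shows the eye at crop (285,228), in line with the post (282,330) just below it. I check the alignment with sub-pixel outlines at known heights.

```bash
cat > r.py <<'E'
from h import *
import sys
c=arm.camera_model('scene'); f=np.load('scene0.npz'); g=f['im'].astype(int); P0=cloud(c,f['d']); Z=P0[...,2]
def proj(p): q=c['view']@np.r_[p,1]; return np.array([q[0]/q[2]*c['fx']+c['cx'],q[1]/q[2]*c['fy']+c['cy']])
w=(np.hypot(P0[...,0]-.592,P0[...,1]-.147)<.016)
m=w&(Z>.03)
for v in range(*[np.nonzero(m)[0].min()-1,np.nonzero(m)[0].max()+1]):
    u=np.nonzero(m[v])[0]
    if len(u): print(v,u.min(),u.max(),Z[v,u].mean().round(3),end=' | ')
print()
for p in([.5905,.1447,.09],[.5905,.1447,.045]): print('top-cam post proj',proj(p).round(1))
im=np.load(f'scene_{sys.argv[1]}.npz')['im']; x0,y0=320,250
k=cv2.resize(im[y0:y0+40,x0:x0+35],None,fx=8,fy=8,interpolation=cv2.INTER_CUBIC); hs=cv2.cvtColor(k,cv2.COLOR_BGR2HSV)
m=((hs[...,2]>115)&(hs[...,0]>12)&(hs[...,0]<35)).astype(np.uint8); cs,hi=cv2.findContours(m,cv2.RETR_CCOMP,cv2.CHAIN_APPROX_NONE)
for i,q in enumerate(cs):
    if len(q)>40:
        x,y,ww,h=cv2.boundingRect(q); e=cv2.fitEllipse(q); fl=lambda a,o:(np.array(a)+.5)/8-.5+o
        print('hole' if hi[0][i][3]>=0 else 'outer','u',fl([x,x+ww],x0),'v',fl([y,y+h],y0),'ell',fl(e[0][0],x0),fl(e[0][1],y0),np.array(e[1])/8)
z=arm.observe()['position'][2]-.0963+.014
for u,v in [tuple(map(float,a.split(','))) for a in sys.argv[2:]]: print(onplane(c,u,v,z).round(4))
E
python3 r.py 2
```

```text
273 335 337 0.087 | 274 335 337 0.089 | 275 334 338 0.086 | 276 334 338 0.084 | 277 334 338 0.082 | 278 333 338 0.081 | 279 333 338 0.077 | 280 333 338 0.074 | 281 333 338 0.071 | 282 333 338 0.069 | 283 333 338 0.066 | 284 333 338 0.064 | 285 333 338 0.061 | 286 333 338 0.059 | 287 333 338 0.055 | 288 334 338 0.052 | 289 333 338 0.05 | 290 333 342 0.044 | 291 333 338 0.044 | 292 333 338 0.042 | 293 333 337 0.039 | 294 333 337 0.037 | 295 333 337 0.033 | 296 334 336 0.031 | 
top-cam post proj [335.1 271.8]
top-cam post proj [334.4 288.4]
outer u [329.8125 331.5625] v [278.9375 281.0625] ell 330.53558921813965 280.5674018859863 [1.6098634  3.04991508]
outer u [347.1875 354.5625] v [274.9375 284.6875] ell 350.9708881378174 280.05358123779297 [8.03681755 9.87604427]
outer u [328.5625 354.5625] v [249.5625 274.1875] ell 343.792781829834 261.5565986633301 [24.76972961 28.10029221]
hole u [332.9375 340.5625] v [263.6875 267.8125] ell 336.669095993042 265.592342376709 [3.87421727 7.44617844]
```

```bash
python3 - <<'E'
from h import *
c=arm.camera_model('scene'); o=arm.observe(); z=o['position'][2]-.0963
tip=[onplane(c,336.0,v,.09) for v in(273.3,273.8,274.3)]; print('tip',np.round(tip,4))
mid=onplane(c,335.6,285,.0615); print('mid(front surf)',mid.round(4))
e=onplane(c,336.65,265.6,z+.011); print('eye',e.round(4))
th=np.radians(-16.6); ex=np.array([np.cos(th),np.sin(th)]); ey=np.array([-ex[1],ex[0]])
D=tip[1][:2]-e[:2]; print('eye->tip',D.round(4),'L',D@ex,'T',D@ey, o['position'])
E
```

```text
tip [[0.5928 0.1484 0.09  ]
 [0.5938 0.1492 0.09  ]
 [0.5949 0.15   0.09  ]]
mid(front surf) [0.5949 0.1502 0.0615]
eye [0.5908 0.1477 0.1081]
eye->tip [0.0031 0.0015] L 0.002514177281615468 T 0.00230419059031593 [0.53385383 0.16405005 0.19339431]
```

```bash
python3 - <<'E'
from h import *
ang=np.radians(-16.6); ex=np.array([np.cos(ang),np.sin(ang)]); ey=np.array([-ex[1],ex[0]])
for n in('scene','top'):
    c=arm.camera_model(n); f=np.load(n+'0.npz'); im=f['im']; P=cloud(c,f['d']); hs=cv2.cvtColor(im,cv2.COLOR_BGR2HSV)
    rel=P[...,:2]-np.array([.535,.1616]); L,T=rel@ex,rel@ey
    w=(abs(L-.013)<.079)&(abs(T)<.056)
    scr=w&(hs[...,2]>150)&(hs[...,1]<60)&(P[...,2]<.030)&(abs(T)>.034)&(abs(L-.013)>.05)
    nut=w&(hs[...,1]>110)&(hs[...,0]>8)&(hs[...,0]<35)&(hs[...,2]>90)&(abs(T)<.025)&(P[...,2]>.045)
    for t,m,z in(('screw',scr,.0215),('nut',nut,.056)):
        k,l,s,ce=cv2.connectedComponentsWithStats(m.astype(np.uint8))
        for i in range(1,k):
            if s[i,4]>=4: 
                p=onplane(c,*ce[i],z)[:2]; r=p-np.array([.535,.1616])
                print(n,t,s[i,4],ce[i].round(1),p.round(4),'LT mm',(r@ex*1000).round(1),(r@ey*1000).round(1),'z',np.median(P[...,2][l==i]).round(4))
E
```

```text
scene screw 17 [391.1 286.6] [0.4969 0.2181] LT mm -52.7 43.3 z 0.022
scene screw 18 [314.6 288.5] [0.5963 0.1009] LT mm 76.1 -40.7 z 0.0214
scene screw 19 [340.1 314.6] [0.6207 0.1814] LT mm 76.5 43.4 z 0.0224
scene nut 32 [365.8 272.6] [0.526  0.1737] LT mm -12.1 9.0 z 0.0528
scene nut 35 [351.5 280.1] [0.5606 0.1636] LT mm 24.0 9.2 z 0.0523
top screw 23 [248.2 188.9] [0.6218 0.1807] LT mm 77.7 43.1 z 0.0248
top screw 26 [287.5 201. ] [0.5981 0.1001] LT mm 78.1 -41.0 z 0.0246
top screw 28 [227.1 249. ] [0.4979 0.2181] LT mm -51.7 43.6 z 0.0243
top screw 26 [267.3 261.7] [0.4737 0.1371] LT mm -51.7 -40.9 z 0.0244
top nut 25 [257.5 220.7] [0.5507 0.155 ] LT mm 17.0 -1.8 z 0.0562
top nut 32 [250.8 237.8] [0.5168 0.1667] LT mm -18.9 -0.3 z 0.0558
```

>>> send_rows(motion="1 0.0011 -0.0004 -0.005 0 0 0; 1 0 0 -0.005 0 0 0; 1 0 0 -0.005 0 0 0; 1 0 0 -0.005 0 0 0; 1 0 0 0 0 0 0")

```text
clock: 7.95
position: [0.5346, 0.1635, 0.1727]
ee_rot: [-0.446, -3.109, 0.001]
force: [0.7, 0.7, 0.1]
width: 0.152
gripper_force: 40.0
```

>>> send_rows(motion="1 0 0 -0.003 0 0 0; 1 0 0 -0.003 0 0 0; 1 0 0 0 0 0 0; 1 0 0 0 0 0 0")

```text
clock: 8.45
position: [0.5349, 0.1637, 0.1673]
ee_rot: [0.446, 3.11, 0.0]
force: [-0.5, -0.1, -0.7]
width: 0.146
gripper_force: 40.0
```

```bash
python3 - <<'E'
from h import *
o=arm.observe(); print(o['position'],o['ee_rot'],o['force'],o['ft_torque'],o['clock'])
im,d=arm.get_image('scene'); np.savez('scene_3.npz',im=im,d=d)
cv2.imwrite('pics/s3.png',cv2.resize(im[230:320,290:410],None,fx=6,fy=6,interpolation=cv2.INTER_CUBIC))
E
```

```text
[0.53489384 0.1636722  0.167295  ] [4.4617894e-01 3.1096578e+00 1.3327977e-04] [-0.50579601 -0.12881455 -0.72229691] [ 0.02999809 -0.03508     0.02214653] 8.45
```

View pics/s3.png

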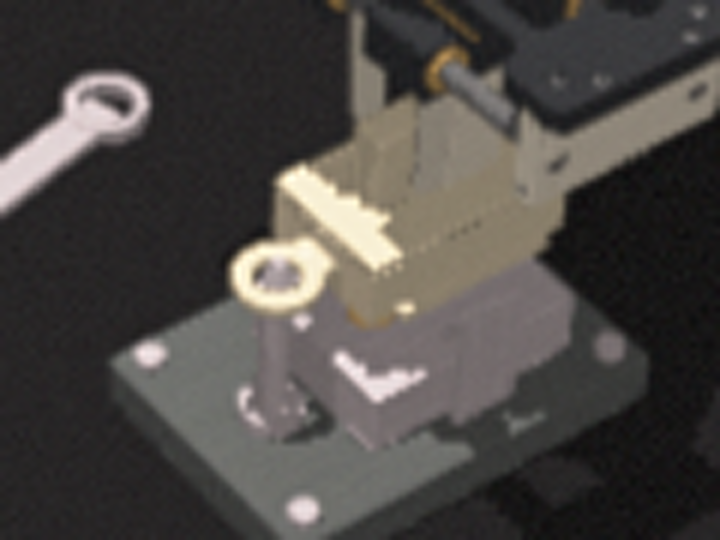

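The crop shows the post tip (280,270) standing up through the middle of the eye (277,273), with no side force. I lower further towards the catches.

>>> send_rows(motion="1 0 0 -0.004 0 0 0; 1 0 0 -0.004 0 0 0; 1 0 0 -0.003 0 0 0; 1 0 0 0 0 0 0", force=60)

```text
clock: 9.0
position: [0.5347, 0.1636, 0.1559]
ee_rot: [-0.446, -3.109, 0.001]
force: [-1.0, -0.1, -0.9]
width: 0.145
gripper_force: 60.0
```

>>> send_rows(motion="1 0 0 -0.002 0 0 0; 1 0 0 -0.002 0 0 0; 1 0 0 0 0 0 0")

```text
clock: 9.38
position: [0.5352, 0.1638, 0.1526]
ee_rot: [0.446, 3.109, 0.001]
force: [0.6, -0.4, 3.4]
width: 0.147
gripper_force: 60.0
```

>>> send_rows(motion="1 0 0 -0.002 0 0 0; 1 0 0 -0.002 0 0 0; 1 0 0 0 0 0 0")

```text
clock: 9.75
position: [0.5358, 0.1638, 0.1493]
ee_rot: [0.446, 3.108, 0.002]
force: [-0.4, -0.7, 9.1]
width: 0.152
gripper_force: 60.0
```

>>> send_rows(motion="1 0 0 -0.002 0 0 0; 1 0 0 -0.002 0 0 0; 1 0 0 0 0 0 0")

```text
clock: 10.12
position: [0.5357, 0.1636, 0.1447]
ee_rot: [0.446, 3.108, 0.001]
force: [1.4, -1.3, 4.3]
width: 0.15
gripper_force: 60.0
```

>>> send_rows(motion="1 0 0 -0.002 0 0 0; 1 0 0 -0.001 0 0 0; 1 0 0 0 0 0 0")

```text
clock: 10.5
position: [0.5343, 0.1635, 0.1413]
ee_rot: [-0.446, -3.109, 0.001]
force: [-2.1, -1.0, 6.1]
width: 0.149
gripper_force: 60.0
```

>>> send_rows(motion="1 0 0 -0.001 0 0 0; 1 0 0 -0.001 0 0 0; 1 0 0 0 0 0 0")

```text
clock: 10.88
position: [0.5343, 0.1634, 0.1412]
ee_rot: [-0.446, -3.109, -0.001]
force: [-9.8, -3.3, 31.2]
width: 0.149
gripper_force: 60.0
```

>>> send_rows(motion="1 0 0 0.0013 0 0 0; 1 0 0 0 0 0 0; 1 0 0 0 0 0 0; 1 0 0 0 0 0 0")

```text
clock: 11.38
position: [0.5343, 0.1635, 0.1413]
ee_rot: [-0.446, -3.109, 0.0]
force: [-3.9, -2.6, 15.1]
width: 0.151
gripper_force: 60.0
```

```bash
python3 - <<'E'
from h import *
o=arm.observe(); print(o['position'],o['force'],o['ft_torque'],o['clock'])
im,d=arm.get_image('scene'); P=cloud(arm.camera_model('scene'),d)
q=P[(abs(P[...,0]-.55)<.05)&(abs(P[...,1]-.16)<.06)&(P[...,2]>.062)&(P[...,2]<.077)]; print('cap top z (bias -.0018)',np.median(q[:,2]))
cv2.imwrite('pics/s4.png',cv2.resize(im[230:320,290:410],None,fx=6,fy=6,interpolation=cv2.INTER_CUBIC))
o=arm.observe(); print(o['position'],o['force'],o['clock'])
E
```

```text
[0.53431384 0.16345324 0.14129013] [-3.90075958 -2.56320328 15.08349108] [-0.34806248  1.0229808   0.01979413] 11.375
cap top z (bias -.0018) 0.06871478057050467
[0.53430054 0.16345802 0.14126189] [-5.04595701 -1.42281418 14.37118476] 11.425
```

View pics/s4.png

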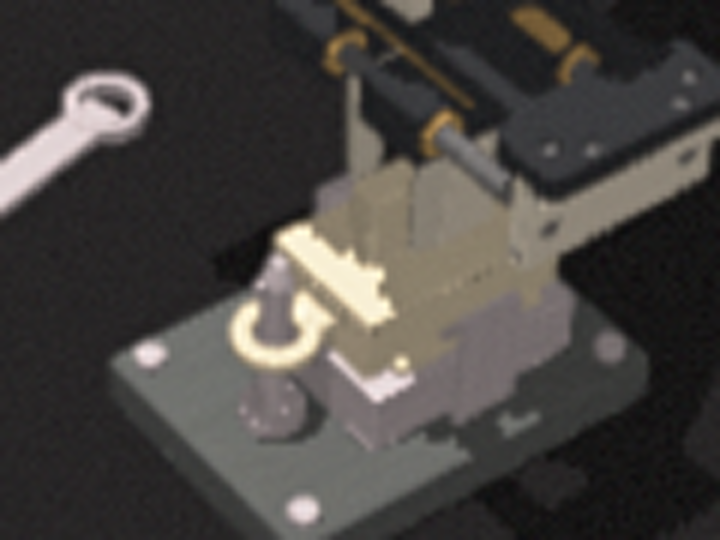

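The picture shows the eye down around the post at (275,335) and the cap seated on the block, with the near catch up against its side at (480,335). The cap top reads about 0.0705 m against 0.071 m for fully home, the force fell after the snap, and the press now holds at about 14 N. Handing in.

```bash
python3 -c "
from cell import arm
print(arm.sign_off())"
```

```text
the job is handed in; nothing more can be done
None
```

The small cover's eye is over the post of the nearer manifold and the cover is seated on the block. The fall in force and the seated height indicate both catches snapped, though I only saw the near one. The robot was still pressing with about 14 N when I handed the job in at 11.4 s.

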